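# Snap a new cartridge fuse into the inverter's spring clips and slide it home

## Robot

A 6-joint arm with a two-finger parallel gripper is mounted at the origin on the work surface. World frame = base frame: x ahead of the robot, y to its left, z up, the work surface at z = 0. Lengths are in m, angles in rad, forces in N, time in s.
With the tool pointing down it reaches from about 0.225 to 0.875 m from the base axis. Payload 3.4 kg.
Tool frame: the origin (TCP) lies midway between the tips of the shut fingers; the grasp point (between the pads) lies 19 mm behind it (manip.grip_point_offset is the distance from the TCP to the grasp point, in m); z points along the fingers, y is the line along which they close (so a half turn about z gives the same grasp; the last joint's range is limited). The gripper opens to 85 mm and grips with 20 to 120 N. Pads are 22 mm wide; open, the fingers measure 114 mm over their backs; the gripper's body (76 mm by 85 mm) begins 54 mm behind the grasp point. The pads swing forward as they close: fully open they stand 13 mm farther back than shut.
Start: joints at [-1.262, 0.276, 1.505, -0, 1.361, -0.121], TCP at [0.24, -0.523, 0.231] pointing down, gripper open.
Joint ranges: [-2.89, 2.89], [-0.75, 2.08], [0.22, 2.7], [-1.18, 4.32], [0.11, 2.71], [-2.7, 2.7]. Speed limits (rad/s): [2.57, 2.57, 3.14, 3.14, 3.14, 3.14].

## Interface

Orientations are given as a unit quaternion [w, x, y, z].
In Python, from rig import manip gives the robot as it stands.
- The arm moves only by the shell command python3 -m handwheel 'ROWS' [FORCE]. ROWS is JSON, a list of rows, each an object with "translation": the shift along the tool's x, y, z in m, a list of three; "angular": the turn, a rotation vector about the tool's x, y, z in degrees, a list of three; "hand": the closure, from 0 (fully open) to 1 (shut). A call has 1 to 10 rows; each row shifts and turns the commanded pose from where the row before left it, along the tool's axes as they then stand; what a row does not reach is not made up. A row lasts 1/12 s, in which the tool goes at most 41.7 mm and 7.16 degrees, less where a joint would pass 70% of its speed; a pose out of reach is approached as far as the arm can. A call with a gripper value outside its range is refused whole. The fingers move at their own pace and stop on an object; FORCE is the grip in N (left out, the last holds). Time passes only in rows, so rows that do not move let the fingers close. It gives the time, the measured TCP pose, the force, the opening and the grip force at its end, in the units of the state.
- manip.get_state(): the state, without advancing time (a new reading comes with each control period).
- manip.get_image(name): name is "scene" or "top" or "wrist"; returns the picture (420x560x3 uint8, red, green, blue); there is no depth.
- manip.camera_info(name): a dict with "camera_matrix" (3x3 intrinsics, pixels), "eye" and "orientation" of the camera in the world; the wrist camera has in their place "tool_from_camera" (4x4, takes a point from camera to tool coordinates, whose origin is the TCP and whose axes are the flange's). Camera axes: x right, y down, z forward; pixel columns grow to the right and rows downward; lengths in m; the calibration is good to about 2 mm. A picture is of the moment at which its call begins: read the wrist's pose just before it. camera_info takes no time and is no camera call.
- manip.sign_off(): hands the job in; it is judged then, once.
The state is a dict: "clock": time; "qpos": joint angles; "qd": joint speeds; "effort": joint torques, N m; "position": TCP position; "ee_rot": TCP orientation; "contact_force": force on the tool from outside, world axes, zero at the start; "moment": the same for the moment, N m; "width": finger opening in m; "gripper_force": force on a finger pad.
Only numpy, scipy, OpenCV 4.12 (cv2) and the standard library are available. Lean on these libraries where they do the work, as an engineer would, in place of code of your own. Each camera call takes 0.05 s, during which the arm holds its last target. There are 200 camera calls.

## Task

Take the good fuse (white with a green band) from the stand and press it sideways down into both brass spring clips of the opened inverter until it is fully home, its end still outside the red hooded socket. Then slide the fuse along in the clips, into the socket, until you feel its end press against the stop inside: firm contact, but gently, nothing may be forced. Let go, and leave the scorched fuse, the flux jar and the solder spool where they are.

Things in the scene. Friction and masses are not known exactly. Their poses are not given: they have to be found in the camera images.
- fuse_mid (a point): Centre of the good fuse: a rigid cylinder 24 mm in diameter and 130 mm long (0.12 kg give or take a third), white ceramic with a green band round the middle and a 31 mm steel cap at each end; both ends are alike. Its y axis runs along the fuse. It starts lying level in one of the two bays of the stand.
- old_fuse_mid (a point): Centre of the scorched brown fuse with a black band and dark caps, the same size, in the other bay of the stand. Not to be touched.
- stand: Fixed wooden stand 170 x 124 x 12 mm with two bays 84 mm apart along its x axis (at x = -42 and +42 mm); in each a fuse lies along the stand's y axis in two grey V rests at y = -48 and +48 mm, its axis 50 mm above the bench. Origin: centre of the underside.
- seat (a point): Fixed point: the centre of a fuse that is fully down in both clips and midway between them, 52 mm above the bench. y axis: along the clips (a seated fuse lies along it), pointing to the red socket; x: across; z: up.
- holder: The opened inverter's grey metal tray, fixed to the bench, 170 x 216 x 8 mm, carrying the clips. Same axes as seat; origin 52 mm below seat. On its +x side blue capacitors and cooling fins up to 45 mm above the bench begin 77 mm from the fuse axis.
- solder_spool: Steel-grey solder spool standing on end, 60 mm across, 42 mm high. Origin: centre of the underside.
- clip_far (a point): Centre of the brass C clip away from the socket (y = -38 mm from seat, same axes), on the axis of a seated fuse. Each clip is 10 mm wide along y and open upward, its mouth 17 mm wide between two springy jaws whose flared tips reach 20 mm above this point and 19 mm to each side. Under the fuse is a rigid copper saddle on a black bar 38 mm below this point.
- clip_near (a point): Centre of the like clip beside the socket (y = +38 mm from seat, same axes). A fuse lowered on the clips first touches about 19 mm above its seated height; pressing it through takes about 15 N in all, then it snaps down on the rigid saddles. A seated fuse slides along y against about 5 N of friction.
- flux_jar: Small amber jar with a white cap, 52 mm across, 55 mm high. Origin: centre of the underside.
- socket: Red hooded end socket past the clips' +y end, fixed, axes as seat, 40 mm wide, 29 mm long. Origin: below its mouth (its y = 0, facing the clips), 38 mm under a seated fuse's axis. Roof 15 mm above that axis and walls 16 mm each side of it, so a fuse must be slid in. In it is the stop, a rigid copper plate set 6 to 20 mm behind the mouth, differently each time: it must be felt.
- mouth (a point): Centre of the socket's mouth at the height of a seated fuse's axis (38 mm above the socket's origin, same axes); 56 to 60 mm from seat along y. A fuse that is home touches the hidden stop, so its centre is 45 to 59 mm from this point on the clips' side; pushing on does not move the stop.

How it is judged:
On the way, in this order (a step that is already met when the one before it is completed fails the run):
1. the fuse is snapped fully down in both clips, its end still outside the socket (5 mm or more from the stop inside) (z of fuse_mid in the frame of seat between -0.003 and 0.0025 m and x of fuse_mid in the frame of seat between -0.003 and 0.003 m and angle between the y axis of fuse_mid and the y axis of seat, either way round below 0.035 rad and y of fuse_mid in the frame of stop below -0.07 m), for 0.2 s.
2. the fuse is slid along in the clips until its end presses against the stop (gap under 1.5 mm, pushed with 2 N or more) (z of fuse_mid in the frame of seat below 0.0025 m and y of fuse_mid in the frame of stop above -0.0665 m and contact force between fuse and socket above 2 N), for 0.1 s.
At the end, for the whole second after the job is handed in: The good fuse lies at rest in both clips, its centre within 2.5 mm of the seated height and 3 mm sideways, within 0.035 rad of the clips' line, its end within 1.5 mm of the face of the stop in the socket (z of fuse_mid in the frame of seat between -0.003 and 0.0025 m and x of fuse_mid in the frame of seat between -0.003 and 0.003 m and angle between the y axis of fuse_mid and the y axis of seat, either way round below 0.035 rad and y of fuse_mid in the frame of stop between -0.0665 and -0.063 m and linear speed of fuse below 0.02 m/s); the robot touches nothing.
It fails at once if the fuse is pushed against the socket with more than 20 N (contact force between fuse and socket above 20 N).
It fails at once if the fuse is pressed on the clips and their saddles with more than 45 N (contact force between fuse and holder above 45 N).
It fails at once if the robot pushes the clips, the tray or the socket with more than 15 N (contact force between the arm and holder above 15 N or contact force between the arm and socket above 15 N).
It fails at once if the scorched fuse is moved more than 15 mm (distance of old_fuse_mid from where it was at the start of the episode above 0.015 m).
It fails at once if the flux jar or the solder spool is moved more than 30 mm (distance of any of flux_jar, solder_spool from where it was at the start of the episode above 0.03 m).
It also fails if it takes over 72 s, if anything falls off the work surface, if the arm or the gripper's body presses on something with over 40 N, if the wrist force passes 120 N, or if a joint passes its speed limit or range.

## Working session

There is one attempt and no reset: what is moved stays moved. The work goes in short steps, Python scripts to look and compute and a shell command to move; the robot and the scene stay as the last step left them, time stands still between calls to the robot, and variables do not carry over. Pictures are saved under pics/ and viewed, at most 10 in all, crops included, and the job is handed in when it is done.

```bash
mkdir -p pics
python3 - <<'E'
from rig import manip
import cv2
for n in("scene","top"):
    im=manip.get_image(n); cv2.imwrite(f"pics/{n}0.png",im[...,::-1]); print(n,manip.camera_info(n))
print(manip.camera_info("wrist"),manip.get_state(),manip.grip_point_offset)
E
```

```text
scene {'camera_matrix': array([[379.84712245,   0.        , 283.08618795],
       [  0.        , 379.84712245, 211.2030646 ],
       [  0.        ,   0.        ,   1.        ]]), 'eye': array([ 0.98194314, -0.53182166,  0.60817817]), 'orientation': array([-0.39678512,  0.82829192,  0.36124238, -0.16123895])}
top {'camera_matrix': array([[544.89890329,   0.        , 273.91101617],
       [  0.        , 544.89890329, 208.91766004],
       [  0.        ,   0.        ,   1.        ]]), 'eye': array([ 0.41087113, -0.06437973,  1.07820483]), 'orientation': array([-0.02388108,  0.71505478, -0.69778034,  0.0350563 ])}
{'camera_matrix': array([[336.2033492 ,   0.        , 280.60606728],
       [  0.        , 336.2033492 , 208.54916699],
       [  0.        ,   0.        ,   1.        ]]), 'tool_from_camera': array([[ 6.89969896e-06, -9.46095068e-01, -3.23889058e-01,
         8.40513955e-02],
       [ 9.99999914e-01,  1.40734896e-04, -3.89790545e-04,
        -1.03030270e-03],
       [ 4.14361405e-04, -3.23889028e-01,  9.46094988e-01,
        -1.41236110e-01],
       [ 0.00000000e+00,  0.00000000e+00,  0.00000000e+00,
         1.00000000e+00]])} {'clock': 0.1, 'qpos': array([-1.26201207e+00,  2.76587541e-01,  1.50601335e+00, -2.35405632e-07,
        1.36068941e+00, -1.20980958e-01]), 'qd': array([ 6.70910651e-04, -3.35009069e-05, -2.87661115e-03,  9.06001773e-04,
        5.67321873e-04, -5.84255049e-04]), 'effort': array([ 7.39165007e-04, -4.17701197e+01, -2.46405941e+01, -2.78974594e-04,
        5.85688758e-03,  6.74289893e-06]), 'position': array([ 0.23944071, -0.52226331,  0.23049167]), 'ee_rot': array([-8.45074819e-04,  9.77001075e-01,  2.13232686e-01, -7.97035849e-05]), 'contact_force': array([-0.47052635,  0.10433494,  1.13627779]), 'moment': array([ 0.017759  ,  0.02619627, -0.00767939]), 'gripper_force': 0.0, 'width': 0.08543495722105246} 0.0187
```

View pics/top0.png

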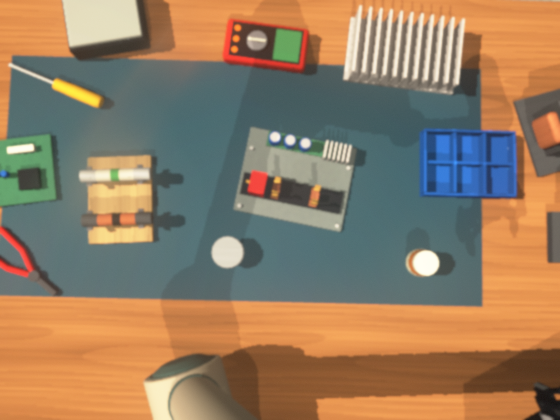

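View pics/scene0.png

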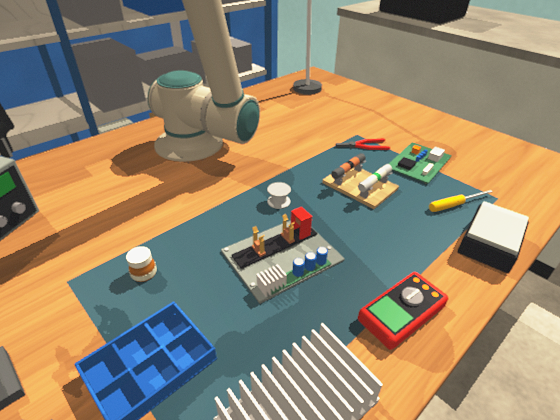

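The top view shows the good fuse at about (80–149, 175), the scorched one at (82–150, 219), the tray around (295, 178) with the red socket at its left end (258, 182), the spool at (228, 252) and the jar at (424, 263). I'll enlarge the stand and tray.

Run:
```python
import cv2
im=cv2.imread("pics/top0.png")[115:270,70:370]
cv2.imwrite("pics/c1.png",cv2.resize(im[10:125,0:95],None,fx=6,fy=5.2*6/5.2*0.85 if 0 else 5,interpolation=cv2.INTER_CUBIC))
cv2.imwrite("pics/c2.png",cv2.resize(im[5:120,160:290],None,fx=6,fy=5,interpolation=cv2.INTER_CUBIC))
```

```text
(no output)
```

View pics/c1.png

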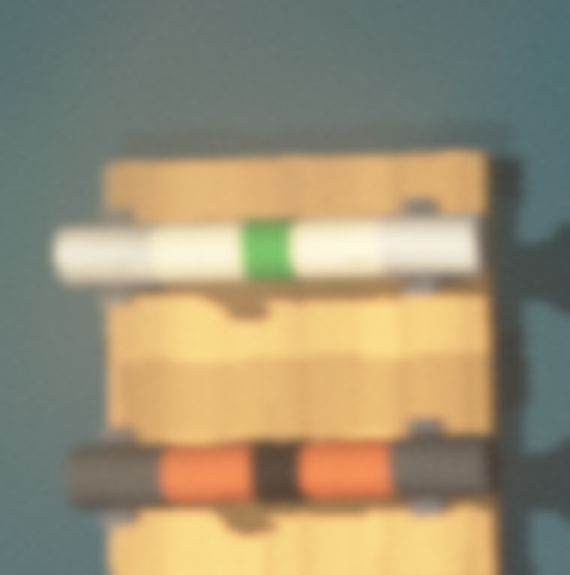

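View pics/c2.png

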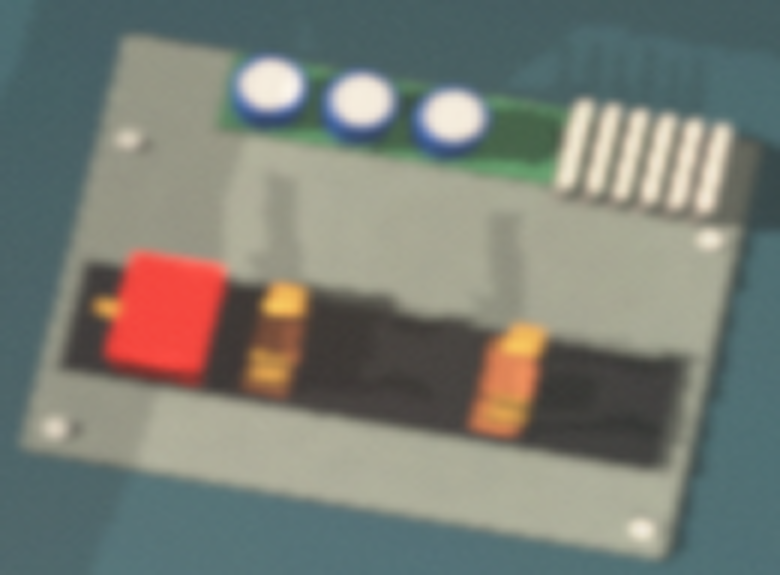

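Enlarged: fuse ends at (55,256) and (478,246), green band at (268,249). Clip jaws are near (285,300)/(268,373) and far (522,338)/(500,412); the socket mouth edge runs from (226,268) to (205,380), and the tray corners are (125,38), (22,445) and (665,555).

```bash
cat > h.py <<'E'
import numpy as np
from rig import manip
from scipy.spatial.transform import Rotation as R
def rot(q): return R.from_quat(np.r_[q[1:],q[0]]).as_matrix()
def ray(cam,uv,z,eye=None,M=None):
    c=manip.camera_info(cam)
    if eye is None: eye,M=c["eye"],rot(c["orientation"])
    d=M@np.linalg.solve(c["camera_matrix"],[*uv,1]); return eye+d*(z-eye[2])/d[2]
def wristpose(s):
    T=manip.camera_info("wrist")["tool_from_camera"];A=rot(s["ee_rot"])
    return s["position"]+A@T[:3,3],A@T[:3,:3]
E
python3 - <<'E'
from h import *
np.set_printoptions(precision=4,suppress=True)
a=lambda u,v,z:ray("top",(70+u/6,125+v/5),z)
b=lambda u,v,z:ray("top",(230+u/6,120+v/5),z)
e1,e2,m=a(55,256,.052),a(478,246,.052),a(268,249,.056)
print("fuse",e1,e2,np.linalg.norm(e1-e2),m,np.degrees(np.arctan2(*(e1-e2)[:2])))
o1,o2=a(70,480,.052),a(487,470,.052);print("old",o1,o2,(o1+o2)/2)
n=[b(285,300,.072),b(268,373,.072)];f=[b(522,338,.072),b(500,412,.072)]
print("clips",n,f); N=sum(n)/2;F=sum(f)/2;print(N,F,np.linalg.norm(N-F),np.degrees(np.arctan2(*(N-F)[:2])))
t=[b(125,38,.008),b(22,445,.008),b(665,555,.008)];print("tray",t,np.linalg.norm(t[0]-t[1]),np.linalg.norm(t[1]-t[2]))
for i,j in((0,1),(2,1)):
  d=t[i]-t[j];print(np.degrees(np.arctan2(d[1],d[0])))
k=[b(226,268,.067),b(205,380,.067),b(105,363,.067),b(130,255,.067)];print("sock",k,[np.linalg.norm(k[i]-k[i-1]) for i in range(4)])
bar=[b(85,265,.014),b(63,368,.014),b(660,468,.014),b(690,355,.014)];print("bar",bar)
print("spool",ray("top",(228,252),.042),"jar",ray("top",(424,263),.055))
E
```

```text
fuse [0.5496 0.2895 0.052 ] [0.5568 0.1571 0.052 ] 0.13261437700849196 [0.5534 0.2218 0.056 ] -3.1495207814553536
old [0.465  0.2804 0.052 ] [0.472  0.1507 0.052 ] [0.4685 0.2155 0.052 ]
clips [array([ 0.5493, -0.0847,  0.072 ]), array([ 0.5219, -0.0801,  0.072 ])] [array([ 0.537 , -0.1586,  0.072 ]), array([ 0.5091, -0.1522,  0.072 ])]
[ 0.5356 -0.0824  0.072 ] [ 0.5231 -0.1554  0.072 ] 0.07407706921259763 9.741707808996571
tray [array([ 0.6621, -0.0304,  0.008 ]), array([ 0.4984, -0.001 ,  0.008 ]), array([ 0.4602, -0.213 ,  0.008 ])] 0.16631041400121857 0.21536755574038002
-10.155241792263192
-100.20031011472717
sock [array([ 0.5616, -0.0661,  0.067 ]), array([ 0.5193, -0.0606,  0.067 ]), array([ 0.5249, -0.0294,  0.067 ]), array([ 0.5657, -0.036 ,  0.067 ])] [np.float64(0.030343531761519923), np.float64(0.042674618665228106), np.float64(0.031733840499349984), np.float64(0.041401871215937185)]
bar [array([ 0.5695, -0.0199,  0.014 ]), array([ 0.5285, -0.0139,  0.014 ]), array([ 0.4941, -0.2101,  0.014 ]), array([ 0.5389, -0.2193,  0.014 ])]
spool [0.4137 0.0052 0.042 ] jar [ 0.4018 -0.3637  0.055 ]
```

Everything agrees with the given sizes (fuse 132 mm, clip spacing 74 mm, socket 42×31 mm, tray 166×215 mm). The seat is near (0.529, -0.119) and its y axis is about 10° clockwise of world y. Next I stop over the seat for a close look.

```bash
python3 -m handwheel '[{"translation":[0,0,0],"angular":[0,0,-6.92],"hand":0},{"translation":[0,0,0],"angular":[0,0,-6.92],"hand":0},{"translation":[0,0,0],"angular":[0,0,-6.92],"hand":0},{"translation":[0,0,0],"angular":[0,0,-6.92],"hand":0},{"translation":[0,0,0],"angular":[0,0,-6.92],"hand":0},{"translation":[0,0,0],"angular":[0,0,-6.92],"hand":0},{"translation":[0,0,0],"angular":[0,0,-6.92],"hand":0},{"translation":[0,0,0],"angular":[0,0,-6.92],"hand":0},{"translation":[0.0373,0.018,0],"angular":[0,0,0],"hand":0},{"translation":[0.0373,0.018,0],"angular":[0,0,0],"hand":0}]' && python3 -m handwheel '[{"translation":[0.0373,0.018,0],"angular":[0,0,0],"hand":0},{"translation":[0.0373,0.018,0],"angular":[0,0,0],"hand":0},{"translation":[0.0373,0.018,0],"angular":[0,0,0],"hand":0},{"translation":[0.0373,0.018,0],"angular":[0,0,0],"hand":0},{"translation":[0.0373,0.018,0],"angular":[0,0,0],"hand":0},{"translation":[0.0373,0.018,0],"angular":[0,0,0],"hand":0},{"translation":[0.0373,0.018,0],"angular":[0,0,0],"hand":0},{"translation":[0.0373,0.018,0],"angular":[0,0,0],"hand":0},{"translation":[0.0373,0.018,0],"angular":[0,0,0],"hand":0},{"translation":[0.0373,0.018,0],"angular":[0,0,0],"hand":0}]' && python3 -m handwheel '[{"translation":[0,0,0],"angular":[0,0,0],"hand":0},{"translation":[0,0,0],"angular":[0,0,0],"hand":0}]'
python3 - <<'E'
from h import *; import cv2,pickle
s=manip.get_state(); im=manip.get_image("wrist"); pickle.dump(s,open("s1.pkl","wb"))
cv2.imwrite("pics/w1.png",im[...,::-1]); cv2.imwrite("pics/w1b.png",cv2.resize(im[60:360,100:500,::-1],None,fx=2,fy=2,interpolation=cv2.INTER_CUBIC))
E
```

```text
clock: 0.93
position: [0.2875, -0.456, 0.2303]
ee_rot: [-0.0, 0.767, 0.641, 0.0]
contact_force: [0.9, 0.3, 1.3]
width: 0.0851
gripper_force: 0.0
clock: 1.77
position: [0.5307, -0.1175, 0.2311]
ee_rot: [-0.0, 0.766, 0.643, -0.0]
contact_force: [1.1, -1.2, -0.3]
width: 0.0854
gripper_force: 0.0
clock: 1.93
position: [0.5307, -0.1175, 0.2306]
ee_rot: [-0.0, 0.765, 0.644, -0.0]
contact_force: [-0.3, -0.3, -0.4]
width: 0.0851
gripper_force: 0.0
```

View pics/w1b.png

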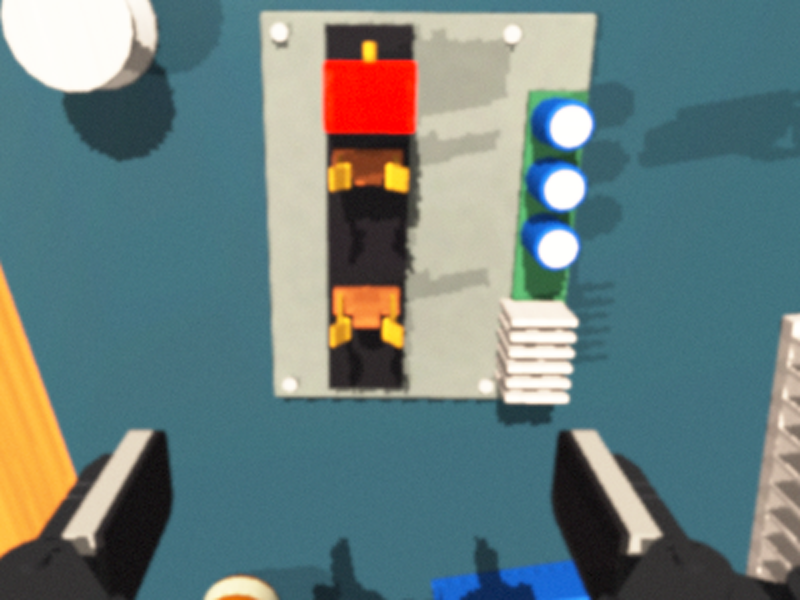

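The wrist view (2× crop, origin (100,60)) shows the tips of the near clip at (341,177)/(397,178) and of the far clip at (340,332)/(392,332). The socket mouth edge runs (324,133)–(416,133).

Run:
```python
from h import *; import pickle
np.set_printoptions(precision=4,suppress=True)
s=pickle.load(open("s1.pkl","rb"));E,M=wristpose(s)
p=lambda u,v,z:ray("wrist",(100+u/2,60+v/2),z,E,M)
n=[p(341,177,.071),p(397,178,.071)];f=[p(340,332,.071),p(392,332,.071)]
N=sum(n)/2;F=sum(f)/2;print(n,f,N,F,(N+F)/2,np.linalg.norm(N-F),np.degrees(np.arctan2(*(N-F)[:2])))
k=[p(324,133,.069),p(416,133,.069),p(416,60,.069),p(325,60,.069)];m=(k[0]+k[1])/2;r=(k[2]+k[3])/2
print("mouth",m,r,np.linalg.norm(k[0]-k[1]),np.linalg.norm(m-r),np.degrees(np.arctan2(*(m-F)[:2])))
t=[p(262,12,.008),p(597,14,.008),p(276,397,.008)];print(t,np.linalg.norm(t[0]-t[1]),np.linalg.norm(t[0]-t[2]),np.degrees(np.arctan2(*(t[0]-t[2])[:2])))
A=rot(s["ee_rot"]);print(np.degrees(np.arctan2(A[1,0],A[0,0])))
b=[p(328,25,.014),p(412,25,.014),p(330,388,.014),p(403,388,.014)];B1=(b[0]+b[1])/2;B2=(b[2]+b[3])/2;print(B1,B2,np.degrees(np.arctan2(*(B1-B2)[:2])))
```

```text
[array([ 0.528 , -0.0782,  0.071 ]), array([ 0.5525, -0.0829,  0.071 ])] [array([ 0.5142, -0.1513,  0.071 ]), array([ 0.5389, -0.1555,  0.071 ])] [ 0.5402 -0.0805  0.071 ] [ 0.5265 -0.1534  0.071 ] [ 0.5334 -0.1169  0.071 ] 0.07413507525431842 10.65851513236825
mouth [ 0.5439 -0.0617  0.069 ] [ 0.5491 -0.0319  0.069 ] 0.040423292366136884 0.03025109762382058 10.70902275948314
[array([0.5002, 0.    , 0.008 ]), array([ 0.6651, -0.0293,  0.008 ]), array([ 0.4622, -0.2108,  0.008 ])] 0.16741206818537097 0.21419241045280848 10.237152778942152
80.2449603192829
[ 0.5523 -0.0154  0.014 ] [ 0.5174 -0.2111  0.014 ] 10.107119207468983
```

Wrist and top agree within the 2–3 mm calibration: seat ≈ (0.533, -0.1175), direction 10.2°. Now to the fuse.

```bash
python3 -m handwheel '[{"translation":[0.0339,-0.0034,0],"angular":[0,0,0],"hand":0},{"translation":[0.0339,-0.0034,0],"angular":[0,0,0],"hand":0},{"translation":[0.0339,-0.0034,0],"angular":[0,0,0],"hand":0},{"translation":[0.0339,-0.0034,0],"angular":[0,0,0],"hand":0},{"translation":[0.0339,-0.0034,0],"angular":[0,0,0],"hand":0},{"translation":[0.0339,-0.0034,0],"angular":[0,0,0],"hand":0},{"translation":[0.0339,-0.0034,0],"angular":[0,0,0],"hand":0},{"translation":[0.0339,-0.0034,0],"angular":[0,0,0],"hand":0},{"translation":[0.0339,-0.0034,0],"angular":[0,0,0],"hand":0},{"translation":[0.0339,-0.0034,0],"angular":[0,0,0],"hand":0}]' && python3 -m handwheel '[{"translation":[0,0,0.02],"angular":[0,0,-6.45],"hand":0},{"translation":[0,0,0.02],"angular":[0,0,-6.45],"hand":0},{"translation":[0,0,0],"angular":[0,0,0],"hand":0},{"translation":[0,0,0],"angular":[0,0,0],"hand":0}]'
python3 - <<'E'
from h import *; import cv2,pickle
s=manip.get_state(); im=manip.get_image("wrist"); pickle.dump(s,open("s2.pkl","wb"))
cv2.imwrite("pics/w2.png",im[...,::-1])
E
```

```text
clock: 2.82
position: [0.5556, 0.2194, 0.2312]
ee_rot: [0.0, 0.767, 0.642, -0.0]
contact_force: [-0.2, 0.2, -0.2]
width: 0.0854
gripper_force: 0.0
clock: 3.15
position: [0.555, 0.2183, 0.1903]
ee_rot: [-0.001, 0.691, 0.723, -0.002]
contact_force: [0.4, -0.2, 0.3]
width: 0.0853
gripper_force: 0.0
```

View pics/w2.png

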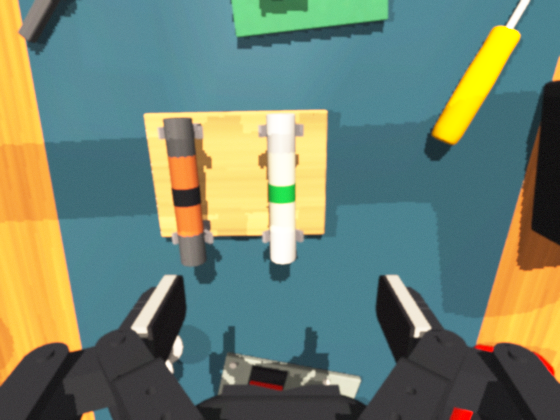

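The good fuse runs from (281,116) to (283,262) with its band at (282,193); the scorched one is to the left at (186,196).

Run:
```python
from h import *; import pickle
np.set_printoptions(precision=4,suppress=True)
s=pickle.load(open("s2.pkl","rb"));E,M=wristpose(s)
p=lambda u,v,z:ray("wrist",(u,v),z,E,M)
a,b,m=p(281,116,.055),p(283,262,.055),p(282,193,.06);print(a,b,m,(a+b)/2,np.linalg.norm(a-b),np.degrees(np.arctan2(*(a-b)[:2])))
A=rot(s["ee_rot"]);print("yaw",np.degrees(np.arctan2(A[1,0],A[0,0])),"d tool",A.T@([m[0],m[1],.028]-s["position"]))
o=p(186,196,.06);print("old",o,A)
```

```text
[0.5519 0.2859 0.055 ] [0.5597 0.1563 0.055 ] [0.5556 0.2238 0.06  ] [0.5558 0.2211 0.055 ] 0.1297579104246942 -3.4435844622955347
yaw 92.60925496671658 d tool [0.0057 0.0014 0.1623]
old [0.4748 0.2174 0.06  ] [[-0.0455  0.999  -0.003 ]
 [ 0.999   0.0455 -0.0015]
 [-0.0014 -0.0031 -1.    ]]
```

```bash
python3 -m handwheel '[{"translation":[0.0045,0.001,0],"angular":[0,0,-0.6],"hand":0},{"translation":[0,0,0.025],"angular":[0,0,0],"hand":0},{"translation":[0,0,0.025],"angular":[0,0,0],"hand":0},{"translation":[0,0,0.025],"angular":[0,0,0],"hand":0},{"translation":[0,0,0.025],"angular":[0,0,0],"hand":0},{"translation":[0,0,0.025],"angular":[0,0,0],"hand":0},{"translation":[0,0,0.02],"angular":[0,0,0],"hand":0},{"translation":[0,0,0.015],"angular":[0,0,0],"hand":0},{"translation":[0,0,0.002],"angular":[0,0,0],"hand":0},{"translation":[0,0,0],"angular":[0,0,0],"hand":0}]' && python3 -m handwheel '[{"translation":[0,0,0],"angular":[0,0,0],"hand":1},{"translation":[0,0,0],"angular":[0,0,0],"hand":1},{"translation":[0,0,0],"angular":[0,0,0],"hand":1},{"translation":[0,0,0],"angular":[0,0,0],"hand":1},{"translation":[0,0,0],"angular":[0,0,0],"hand":1},{"translation":[0,0,0],"angular":[0,0,0],"hand":1},{"translation":[0,0,0],"angular":[0,0,0],"hand":1},{"translation":[0,0,0],"angular":[0,0,0],"hand":1},{"translation":[0,0,0],"angular":[0,0,0],"hand":1},{"translation":[0,0,0],"angular":[0,0,0],"hand":1}]' 60
```

```text
clock: 4.03
position: [0.5568, 0.2245, 0.0294]
ee_rot: [-0.0, 0.686, 0.728, -0.0]
contact_force: [0.2, -0.2, -0.1]
width: 0.0855
gripper_force: 0.0
clock: 4.87
position: [0.555, 0.2248, 0.0302]
ee_rot: [-0.001, 0.685, 0.728, -0.001]
contact_force: [-3.6, -1.0, 6.1]
width: 0.022
gripper_force: 58.4
```

```bash
python3 -m handwheel '[{"translation":[0,0,-0.002],"angular":[0,0,0],"hand":1},{"translation":[0,0,-0.008],"angular":[0,0,0],"hand":1},{"translation":[0,0,-0.02],"angular":[0,0,0],"hand":1},{"translation":[0,0,-0.03],"angular":[0,0,0],"hand":1},{"translation":[0,0,-0.03],"angular":[0,0,0],"hand":1},{"translation":[0,0,-0.03],"angular":[0,0,0],"hand":1},{"translation":[0,0,-0.02],"angular":[0,0,0],"hand":1},{"translation":[0,0,0],"angular":[0,0,0],"hand":1},{"translation":[0,0,0],"angular":[0,0,0],"hand":1}]'
python3 - <<'E'
from h import *; import cv2,pickle
s=manip.get_state(); im=manip.get_image("wrist"); pickle.dump(s,open("s3.pkl","wb"))
cv2.imwrite("pics/w3.png",im[...,::-1])
E
```

```text
clock: 5.62
position: [0.5571, 0.2249, 0.1707]
ee_rot: [0.001, 0.685, 0.728, 0.001]
contact_force: [-0.8, -0.5, -1.5]
width: 0.0223
gripper_force: 58.9
```

View pics/w3.png

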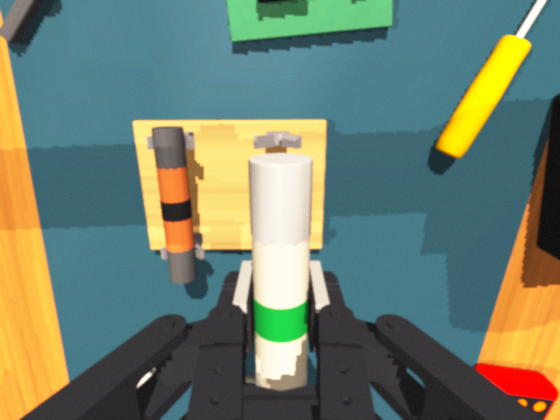

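Held level-looking, band at (281,319), cap boundary at rows 240 and ~372, and the far end's top edge at row ~156. Next I fit its offset, height and pitch in the tool frame.

Run:
```python
from h import *; import cv2
from scipy.optimize import least_squares
c=manip.camera_info("wrist");K=c["camera_matrix"];T=np.linalg.inv(c["tool_from_camera"])
def pr(P): q=K@(T[:3,:3]@P+T[:3,3]);return q[:2]/q[2]
im=cv2.imread("pics/w3.png").astype(int)
for col in (275,281,287):
  l=im[140:400,col]; d=np.abs(np.diff(l,axis=0)).sum(1); print(col,[(i+140,int(d[i])) for i in range(259) if d[i]>45])
for row in (200,260,319): 
  l=im[row,235:330]; d=np.abs(np.diff(l,axis=0)).sum(1); print(row,[(i+235,int(d[i])) for i in range(94) if d[i]>90])
# top line of the fuse: point at axial s
def f(q):
  x0,z0,p=q
  P=lambda s:np.array([x0+s*np.cos(p)+.012*np.sin(p)*-1,0,z0-s*np.sin(p)-.012*np.cos(p)])
  return [pr(P(s))[1]-r for s,r in((.065,155.5),(.034,240),(0,319),(-.034,372))]
r=least_squares(f,[0,-.02,0],x_scale=[.01,.01,.1]);print(r.x,np.degrees(r.x[2]),r.fun)
```

```text
275 [(144, 65), (145, 72), (146, 48), (151, 103), (152, 162), (153, 79), (307, 55), (308, 160), (309, 155), (340, 87), (341, 184), (342, 108), (378, 109), (379, 157), (388, 69), (389, 89), (390, 62)]
281 [(140, 57), (146, 46), (151, 133), (152, 159), (153, 58), (308, 128), (309, 193), (310, 67), (340, 55), (341, 193), (342, 140), (374, 74), (375, 79), (376, 51), (389, 75), (390, 81), (391, 53)]
287 [(146, 69), (147, 52), (152, 56), (307, 73), (308, 181), (309, 114), (340, 108), (341, 192), (342, 82), (373, 106), (374, 158), (388, 84), (389, 84), (390, 50)]
200 [(323, 120)]
260 []
319 []
[ 0.00542684 -0.0199884   0.16027804] 9.183255319329094 [-0.67440281  2.46998593 -3.06538332  1.2698002 ]
```

Run:
```python
from h import *; import cv2
from scipy.optimize import least_squares
c=manip.camera_info("wrist");K=c["camera_matrix"];T=np.linalg.inv(c["tool_from_camera"])
def pr(P): q=K@(T[:3,:3]@P+T[:3,3]);return q[:2]/q[2]
im=cv2.imread("pics/w3.png").astype(int)
print(im[148:166,281].tolist()); print([(r,im[r,278:285].mean(0).round().tolist()) for r in range(230,250,2)])
for fixp in (False,True):
  def f(q):
    x0,z0,p,w=q; p=0 if fixp else p
    P=lambda s:np.array([x0+s*np.cos(p)-.012*np.sin(p),0,z0-s*np.sin(p)-.012*np.cos(p)])
    return [pr(P(s))[1]-r for s,r in((.034,241),(w,309),(-w,341.5),(-.034,375),(.065,157))]
  r=least_squares(f,[0,-.02,0,.007],x_scale=[.01,.01,.1,.01]);print(r.x,np.degrees(r.x[2]),r.fun)
```

```text
[[60, 108, 147], [58, 109, 150], [57, 109, 151], [70, 118, 157], [128, 160, 190], [192, 215, 230], [219, 234, 242], [222, 235, 244], [225, 237, 245], [223, 236, 244], [224, 236, 243], [220, 234, 242], [220, 233, 241], [222, 234, 243], [224, 236, 244], [230, 241, 247], [239, 247, 251], [244, 251, 253]]
[(230, [236.0, 246.0, 251.0]), (232, [237.0, 245.0, 251.0]), (234, [237.0, 246.0, 251.0]), (236, [237.0, 246.0, 251.0]), (238, [236.0, 245.0, 251.0]), (240, [236.0, 245.0, 250.0]), (242, [235.0, 245.0, 250.0]), (244, [236.0, 245.0, 251.0]), (246, [235.0, 246.0, 251.0]), (248, [239.0, 252.0, 254.0])]
[ 0.00711592 -0.02530403  0.18784984  0.0084144 ] 10.76300303044616 [ 6.14754736 -3.78410245 -4.32658293  3.53769943 -1.57456143]
[-0.00151513 -0.01510456  0.          0.00771198] 0.0 [ 1.28477827 -6.22628742 -6.70151157  9.35909034  2.42361701]
```

Run:
```python
import cv2
im=cv2.imread("pics/w3.png")[140:400,220:340]
cv2.imwrite("pics/w3c.png",cv2.resize(im,None,fx=2.3,fy=2.3,interpolation=cv2.INTER_CUBIC))
```

```text
(no output)
```

View pics/w3c.png

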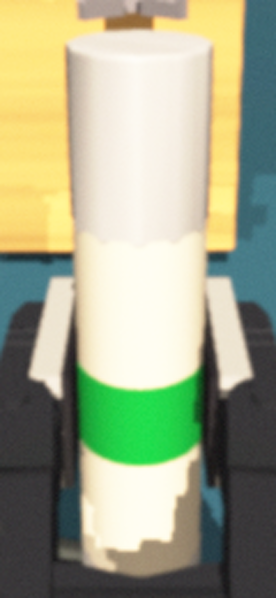

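The crop shows the end face as an ellipse with its near (top) rim at image row ~166, cap boundary at row ~247 and band edges at 309 and 341.5; the lower marks are shadow. Refit with those.

Run:
```python
from h import *
from scipy.optimize import least_squares
c=manip.camera_info("wrist");K=c["camera_matrix"];T=np.linalg.inv(c["tool_from_camera"])
def pr(P): q=K@(T[:3,:3]@P+T[:3,3]);return q[:2]/q[2]
for fp in (None,0.,.05):
  def f(q):
    x0,z0,p,w=q; p=p if fp is None else fp
    P=lambda s,h=.012:np.array([x0+s*np.cos(p)-h*np.sin(p),0,z0-s*np.sin(p)-h*np.cos(p)])
    return [pr(P(s,h))[1]-r for s,h,r in((.034,.012,247),(w,.012,309),(-w,.012,341.5),(.065,.012,166),(.065,-.012,153))]
  r=least_squares(f,[0,-.02,0,.007],x_scale=[.01,.01,.1,.01]);print(r.x,np.degrees(r.x[2]),r.fun)
```

```text
[-0.00323448 -0.01678078 -0.00388673  0.00779228] -0.22269342845442133 [ 1.18138422 -0.30661811 -0.33018437 -0.89851391  0.41981554]
[-0.00317084 -0.01678118  0.10623385  0.00781441] 6.08675117495077 [ 1.2957     -0.34379285 -0.37061128 -0.79859073  0.25260382]
[-0.00225862 -0.01689536 -0.0030058   0.00811123] -0.17221958883688407 [ 2.78006803 -0.86261562 -0.94326467  0.56486966 -1.92385171]
```

Fuse level in the grip, centre 3 mm behind TCP along tool x, axis ~19.8 mm above TCP. I'll carry it over the clips with the centre 15 mm short of seat.

```bash
python3 -m handwheel '[{"translation":[0,0,0],"angular":[0,0,6.85],"hand":1},{"translation":[0,0,0],"angular":[0,0,6.85],"hand":1},{"translation":[-0.0353,0.0037,0],"angular":[0,0,0],"hand":1},{"translation":[-0.0353,0.0037,0],"angular":[0,0,0],"hand":1},{"translation":[-0.0353,0.0037,0],"angular":[0,0,0],"hand":1},{"translation":[-0.0353,0.0037,0],"angular":[0,0,0],"hand":1},{"translation":[-0.0353,0.0037,0],"angular":[0,0,0],"hand":1},{"translation":[-0.0353,0.0037,0],"angular":[0,0,0],"hand":1},{"translation":[-0.0353,0.0037,0],"angular":[0,0,0],"hand":1},{"translation":[-0.0353,0.0037,0],"angular":[0,0,0],"hand":1}]' && python3 -m handwheel '[{"translation":[-0.0353,0.0037,0],"angular":[0,0,0],"hand":1},{"translation":[-0.0353,0.0037,0],"angular":[0,0,0],"hand":1},{"translation":[0,0,0.03],"angular":[0,0,0],"hand":1},{"translation":[0,0,0.03],"angular":[0,0,0],"hand":1},{"translation":[0,0,0.025],"angular":[0,0,0],"hand":1},{"translation":[0,0,0],"angular":[0,0,0],"hand":1},{"translation":[0,0,0],"angular":[0,0,0],"hand":1},{"translation":[0,0,0],"angular":[0,0,0],"hand":1}]'
python3 - <<'E'
from h import *; import cv2,pickle
s=manip.get_state(); im=manip.get_image("wrist"); pickle.dump(s,open("s4.pkl","wb")); A=rot(s["ee_rot"])
print(s["position"],np.degrees(np.arctan2(A[1,0],A[0,0])),s["contact_force"])
cv2.imwrite("pics/w4.png",im[...,::-1]);cv2.imwrite("pics/w4b.png",cv2.resize(im[100:400,160:400,::-1],None,fx=2,fy=2,interpolation=cv2.INTER_CUBIC))
E
```

```text
clock: 6.5
position: [0.5336, -0.0597, 0.1671]
ee_rot: [-0.002, 0.767, 0.641, -0.001]
contact_force: [0.4, -0.5, -1.1]
width: 0.0225
gripper_force: 58.8
clock: 7.17
position: [0.5306, -0.1292, 0.0845]
ee_rot: [0.0, 0.767, 0.641, -0.0]
contact_force: [0.4, 0.2, -1.6]
width: 0.0226
gripper_force: 58.9
[ 0.53057202 -0.12921405  0.08445419] 79.8000143441698 [ 0.40383555  0.16803815 -1.58594858]
```

View pics/w4b.png

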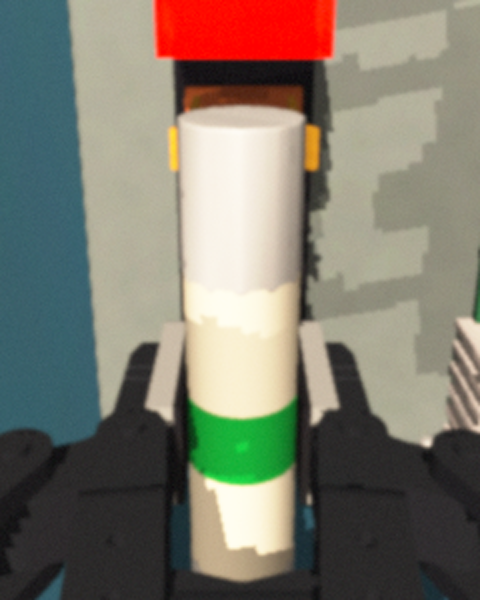

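The near clip's tips (170…319) and the socket (156…334) are both centred at column ~245 against the fuse at 243, i.e. only ~0.5 mm off. Now lowering.

```bash
python3 -m handwheel '[{"translation":[0,0.0005,0.015],"angular":[0,0,0],"hand":1},{"translation":[0,0,0.012],"angular":[0,0,0],"hand":1},{"translation":[0,0,0.003],"angular":[0,0,0],"hand":1},{"translation":[0,0,0.002],"angular":[0,0,0],"hand":1},{"translation":[0,0,0.002],"angular":[0,0,0],"hand":1},{"translation":[0,0,0.002],"angular":[0,0,0],"hand":1}]' 75 && python3 -m handwheel '[{"translation":[0,0,0.002],"angular":[0,0,0],"hand":1},{"translation":[0,0,0.002],"angular":[0,0,0],"hand":1}]' && python3 -m handwheel '[{"translation":[0,0,0.002],"angular":[0,0,0],"hand":1},{"translation":[0,0,0.002],"angular":[0,0,0],"hand":1}]'
```

```text
clock: 7.72
position: [0.5316, -0.1295, 0.0501]
ee_rot: [0.001, 0.767, 0.641, 0.001]
contact_force: [-3.4, 1.3, 13.2]
width: 0.0222
gripper_force: 75.4
clock: 7.88
position: [0.5322, -0.1298, 0.0474]
ee_rot: [0.002, 0.767, 0.641, 0.001]
contact_force: [-3.9, 0.7, 14.5]
width: 0.0218
gripper_force: 75.7
clock: 8.05
position: [0.5319, -0.1298, 0.043]
ee_rot: [0.002, 0.767, 0.641, 0.001]
contact_force: [-1.8, 0.2, 8.3]
width: 0.0222
gripper_force: 75.3
```

```bash
python3 -m handwheel '[{"translation":[0,0,0.002],"angular":[0,0,0],"hand":1},{"translation":[0,0,0.002],"angular":[0,0,0],"hand":1},{"translation":[0,0,0.002],"angular":[0,0,0],"hand":1},{"translation":[0,0,0],"angular":[0,0,0],"hand":1}]' && python3 -m handwheel '[{"translation":[0,0,0.001],"angular":[0,0,0],"hand":1},{"translation":[0,0,0.001],"angular":[0,0,0],"hand":1},{"translation":[0,0,0],"angular":[0,0,0],"hand":1}]'
```

```text
clock: 8.38
position: [0.5307, -0.1293, 0.0337]
ee_rot: [0.0, 0.767, 0.641, -0.0]
contact_force: [0.7, -1.1, -4.7]
width: 0.0222
gripper_force: 73.7
clock: 8.63
position: [0.5308, -0.1293, 0.0323]
ee_rot: [0.0, 0.767, 0.641, -0.0]
contact_force: [-0.1, 1.3, -2.5]
width: 0.0221
gripper_force: 74.4
```

```bash
python3 -m handwheel '[{"translation":[0,0,0.001],"angular":[0,0,0],"hand":1},{"translation":[0,0,0],"angular":[0,0,0],"hand":1}]' && python3 -m handwheel '[{"translation":[0,0,0.0008],"angular":[0,0,0],"hand":1},{"translation":[0,0,0],"angular":[0,0,0],"hand":1},{"translation":[0,0,0],"angular":[0,0,0],"hand":1}]'
```

```text
clock: 8.8
position: [0.5309, -0.1293, 0.0322]
ee_rot: [0.0, 0.767, 0.641, 0.0]
contact_force: [-1.2, -0.2, 5.5]
width: 0.022
gripper_force: 75.0
clock: 9.05
position: [0.5309, -0.1294, 0.0322]
ee_rot: [0.001, 0.767, 0.641, 0.0]
contact_force: [-2.9, 2.2, 10.0]
width: 0.022
gripper_force: 75.5
```

It is on the rigid saddles. I unload it and begin sliding towards the socket.

```bash
python3 -m handwheel '[{"translation":[0,0,-0.0015],"angular":[0,0,0],"hand":1},{"translation":[0,0,0],"angular":[0,0,0],"hand":1},{"translation":[0,0,0],"angular":[0,0,0],"hand":1},{"translation":[0,0,0],"angular":[0,0,0],"hand":1}]' && python3 -m handwheel '[{"translation":[0.001,0,0],"angular":[0,0,0],"hand":1},{"translation":[0.001,0,0],"angular":[0,0,0],"hand":1},{"translation":[0.001,0,0],"angular":[0,0,0],"hand":1},{"translation":[0.001,0,0],"angular":[0,0,0],"hand":1}]'&& python3 -m handwheel '[{"translation":[0.001,0,0],"angular":[0,0,0],"hand":1},{"translation":[0.001,0,0],"angular":[0,0,0],"hand":1},{"translation":[0.001,0,0],"angular":[0,0,0],"hand":1},{"translation":[0.001,0,0],"angular":[0,0,0],"hand":1}]'
```

```text
clock: 9.38
position: [0.5308, -0.1293, 0.0323]
ee_rot: [0.0, 0.767, 0.641, 0.0]
contact_force: [-1.0, -0.5, 3.4]
width: 0.0218
gripper_force: 74.5
clock: 9.72
position: [0.5318, -0.1268, 0.0323]
ee_rot: [0.001, 0.767, 0.642, -0.001]
contact_force: [-1.5, -5.1, 1.7]
width: 0.0217
gripper_force: 74.6
clock: 10.05
position: [0.5325, -0.1229, 0.0323]
ee_rot: [0.001, 0.767, 0.642, -0.001]
contact_force: [-2.3, -5.6, 2.9]
width: 0.022
gripper_force: 74.6
```

```bash
python3 -m handwheel '[{"translation":[0.001,0,0],"angular":[0,0,0],"hand":1},{"translation":[0.001,0,0],"angular":[0,0,0],"hand":1}]' | grep -E "pos|contact" && python3 -m handwheel '[{"translation":[0.001,0,0],"angular":[0,0,0],"hand":1}]' | grep -E "pos|contact" && python3 -m handwheel '[{"translation":[0.001,0,0],"angular":[0,0,0],"hand":1}]' | grep -E "pos|contact"
```

```text
position: [0.5328, -0.121, 0.0323]
contact_force: [-2.2, -5.5, 2.7]
position: [0.533, -0.1199, 0.0323]
contact_force: [-3.0, -5.1, 2.8]
position: [0.5332, -0.119, 0.0323]
contact_force: [-2.0, -5.2, 2.6]
```

```bash
python3 -m handwheel '[{"translation":[0.001,0,0],"angular":[0,0,0],"hand":1}]' | grep -E "pos|contact" && python3 -m handwheel '[{"translation":[0.001,0,0],"angular":[0,0,0],"hand":1}]' | grep -E "pos|contact"
```

```text
position: [0.5334, -0.118, 0.0323]
contact_force: [-1.4, -5.4, 2.6]
position: [0.5336, -0.117, 0.0323]
contact_force: [-2.6, -5.5, 2.6]
```

```bash
python3 -m handwheel '[{"translation":[0.001,0,0],"angular":[0,0,0],"hand":1}]' | grep -E "pos|contact" && python3 -m handwheel '[{"translation":[0.001,0,0],"angular":[0,0,0],"hand":1}]' | grep -E "pos|contact"
```

```text
position: [0.5337, -0.116, 0.0323]
contact_force: [-1.8, -5.8, 2.8]
position: [0.5339, -0.115, 0.0323]
contact_force: [-1.9, -5.8, 2.9]
```

```bash
python3 -m handwheel '[{"translation":[0.001,0,0],"angular":[0,0,0],"hand":1}]' | grep -E "pos|contact" && python3 -m handwheel '[{"translation":[0.001,0,0],"angular":[0,0,0],"hand":1}]' | grep -E "pos|contact"
```

```text
position: [0.5341, -0.114, 0.0323]
contact_force: [-1.7, -6.0, 2.5]
position: [0.5343, -0.1131, 0.0323]
contact_force: [-1.5, -5.1, 2.7]
```

```bash
python3 -m handwheel '[{"translation":[0.001,0,0],"angular":[0,0,0],"hand":1}]' | grep -E "pos|contact"
```

```text
position: [0.5343, -0.1126, 0.0323]
contact_force: [-2.3, -9.4, 3.4]
```

The force jumped from 5.5 to 9.4 N and the motion stalled: that is the stop. I'll add a touch and hold.

```bash
python3 -m handwheel '[{"translation":[0.0004,0,0],"angular":[0,0,0],"hand":1},{"translation":[0,0,0],"angular":[0,0,0],"hand":1},{"translation":[0,0,0],"angular":[0,0,0],"hand":1}]' | grep -E "pos|contact"
```

```text
position: [0.5343, -0.1126, 0.0323]
contact_force: [-2.8, -7.3, 2.6]
```

```bash
python3 -m handwheel '[{"translation":[0.0006,0,0],"angular":[0,0,0],"hand":1},{"translation":[0,0,0],"angular":[0,0,0],"hand":1}]' | grep -E "pos|contact"; python3 -m handwheel '[{"translation":[0.0006,0,0],"angular":[0,0,0],"hand":1},{"translation":[0,0,0],"angular":[0,0,0],"hand":1},{"translation":[0,0,0],"angular":[0,0,0],"hand":1}]' | grep -E "pos|contact"
```

```text
position: [0.5343, -0.1126, 0.0323]
contact_force: [-2.4, -8.8, 2.1]
position: [0.5343, -0.1126, 0.0322]
contact_force: [-3.5, -11.8, 2.4]
```

```bash
python3 -m handwheel '[{"translation":[0,0,0],"angular":[0,0,0],"hand":1},{"translation":[-0.0008,0,0],"angular":[0,0,0],"hand":1},{"translation":[-0.0007,0,0],"angular":[0,0,0],"hand":1},{"translation":[0,0,0],"angular":[0,0,0],"hand":1}]' && python3 -m handwheel '[{"translation":[0,0,0],"angular":[0,0,0],"hand":0.3},{"translation":[0,0,0],"angular":[0,0,0],"hand":0.3},{"translation":[0,0,0],"angular":[0,0,0],"hand":0.3},{"translation":[0,0,0],"angular":[0,0,0],"hand":0.3},{"translation":[0,0,0],"angular":[0,0,0],"hand":0.3},{"translation":[0,0,0],"angular":[0,0,0],"hand":0.3}]'
```

```text
clock: 11.97
position: [0.5343, -0.1126, 0.0323]
ee_rot: [0.002, 0.767, 0.642, -0.001]
contact_force: [-2.0, -7.1, 2.1]
width: 0.0219
gripper_force: 74.8
clock: 12.47
position: [0.5341, -0.1103, 0.0319]
ee_rot: [-0.0, 0.767, 0.641, 0.0]
contact_force: [-0.4, 0.1, 0.2]
width: 0.0598
gripper_force: 0.0
```

```bash
python3 -m handwheel '[{"translation":[0,0,-0.01],"angular":[0,0,0],"hand":0.3},{"translation":[0,0,-0.03],"angular":[0,0,0],"hand":0.3},{"translation":[0,0,-0.04],"angular":[0,0,0],"hand":0.3},{"translation":[0,0,-0.04],"angular":[0,0,0],"hand":0.3},{"translation":[0,0,-0.03],"angular":[0,0,0],"hand":0.3},{"translation":[0,0,0],"angular":[0,0,0],"hand":0.3},{"translation":[0,0,0],"angular":[0,0,0],"hand":0.3},{"translation":[0,0,0],"angular":[0,0,0],"hand":0.3}]'
python3 - <<'E'
from h import *; import cv2,pickle
s=manip.get_state(); im=manip.get_image("wrist"); pickle.dump(s,open("s5.pkl","wb"))
cv2.imwrite("pics/w5.png",im[60:360,100:500,::-1].repeat(2,0).repeat(2,1))
E
```

```text
clock: 13.13
position: [0.5335, -0.1102, 0.182]
ee_rot: [-0.0, 0.767, 0.641, -0.0]
contact_force: [0.8, 0.2, -0.2]
width: 0.0598
gripper_force: 0.0
```

View pics/w5.png

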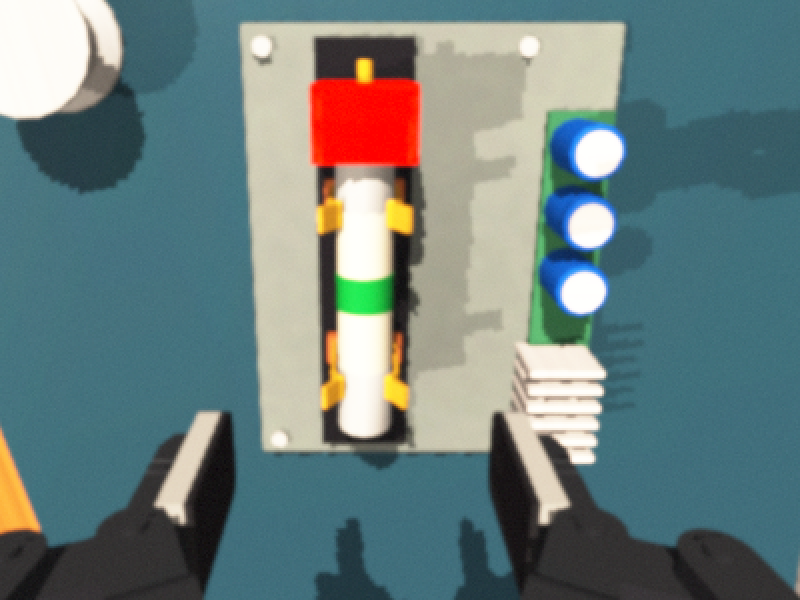

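The fuse lies straight in both clips with its far end under the red hood (band at (364,296), mouth edge at row 165), and the gripper is clear.

```bash
python3 -c "
from rig import manip
print(manip.sign_off())"
```

```text
the job is handed in; nothing more can be done
None
```

The good fuse was snapped into both clips, slid in until it met the stop (about 12 N total push, some 5–6 N of it clip friction) and released; the gripper never went near the scorched fuse, jar or spool, and the job was handed in at about 13 s without returning a verdict.

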